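# Hang a rinsed calorimeter cup on the drying peg

## Task

The hollow metal cup lying on its side in a sloping wooden cradle has been rinsed: pick it up, turn it mouth down and lower it over the free wooden drying peg until its floor rests on top of the peg, then let go. Keep hold of it until it is down; do not drop it on. Leave the cup already hanging on the other peg and the solid metal cylinder in the other cradle where they are.

Things in the scene. Friction and masses are not known exactly. Their poses are not given: they have to be found in the camera images.
- cup_mid (a point): Cup to hang up: plain aluminium, beaded rim, outside 50 mm dia., 66 mm long, bore 44 mm, floor 4 mm, 55-115 g. Lies on its side sloping 15 deg, mouth lower and facing to the robot's left (x axis at yaw 63 to 106 deg), in a fixed wooden cradle 56 long, 40 wide (narrower than the cup: its sides are free). Point: on its axis half-way along, 48 mm above the bench; x axis points out of the mouth.
- peg_tip (a point): Free drying peg: fixed upright round wooden peg, 24 mm dia., 78 mm tall on a wooden foot 90 mm square, 20 mm thick. Point: centre of the peg's flat top, 98 mm above the bench; z up. With the cup hung, its inner floor rests on this top: the cup's mid point is 29 mm below it, and the rim is 16 mm clear of the foot.
- hung_mid (a point): Bystander: an identical cup already hanging mouth down on a second, identical peg stand. The point is on its axis half-way up; z is up. It is loose.
- slug_mid (a point): Bystander: a solid aluminium cylinder, 38 mm dia., 50 mm long, with a stud 12 mm dia. and 14 mm long on its upper end, lying in a second, identical sloping cradle. The point is the cylinder's centre; its x axis runs along it, away from the stud. It is loose.

How it is judged:
By the outcome, as a careful person would: the job done as asked, in the order asked, and still so for the second after the job is handed in, with the robot touching nothing.
It also fails if it takes over 48 s, if anything falls off the work surface, if the arm or the gripper's body presses on something with over 40 N, if the wrist force passes 120 N, or if a joint passes its speed limit or range.

## Robot

A 7-joint arm with a two-finger parallel gripper is mounted at the origin on the work surface. World frame = base frame: x ahead of the robot, y to its left, z up, the work surface at z = 0. Lengths are in mm, angles in rad, forces in N, time in s.
With the tool pointing down it reaches from about 400 to 875 mm from the base axis. Payload 4.4 kg.
Tool frame: the origin (TCP) lies at the very end of the fingers, on their centre line; the grasp point (between the pads) lies 19 mm behind it; z points along the fingers, x is the direction in which the jaws open and shut, and the axes are right-handed (so a half turn about z gives the same grasp; the last joint's range is limited). The gripper opens to 85 mm and grips with 20 to 120 N. Pads are 22 mm wide; open, the fingers measure 114 mm over their backs; the gripper's body (76 mm by 85 mm) begins 54 mm behind the grasp point. The pads swing forward as they close: fully open they stand 13 mm farther back than shut.
Start: joints at [1.178, 0.628, 0.038, 1.517, -0.027, 0.996, -0.02], TCP at [208.687, -615.603, 231.313] pointing down, gripper open.
Joint ranges: [-3.06, 3.06], [-0.37, 2.12], [-1.25, 1.32], [0.18, 2.47], [-1.1, 4.24], [0.23, 1.98], [-2.94, 2.94]. Speed limits (rad/s): [2.57, 2.57, 3.14, 3.14, 3.14, 3.14, 3.14].

## Interface

Orientations are given as [roll, pitch, yaw] about the fixed x, y, z axes, in that order (R = Rz(yaw) Ry(pitch) Rx(roll)).
In Python, from cell import telemetry, get_image, get_calibration, ctrl gives the robot as it stands. The module is installed in compiled form; this text tells all that it offers.
- The arm moves only by the tool arm_command, never from a script. Its arguments are lists of equal length, an entry for each row: "rot": the turn, a rotation vector about the world's x, y, z in degrees, a list of three; "slide": the shift along the world's x, y, z in mm, a list of three; "gripper": the finger opening in mm, from 0 to 85.4. A call has 1 to 5 rows; each row shifts and turns the pose as measured when the row begins; what a row does not reach is not made up. A row lasts 1/12 s, in which the tool goes at most 41.7 mm and 7.16 degrees, less where a joint would pass 70% of its speed; a pose out of reach is approached as far as the arm can. A call with a gripper value outside its range is refused whole. The fingers move at their own pace and stop on an object; the grip force is fixed at half the most. Time passes only in rows, so rows that do not move let the fingers close. It gives the time, the measured TCP pose, the force and the opening at its end, in the units of the state.
- telemetry.read_state(): the state, without advancing time (a new reading comes with each control period).
- get_image(name): name is "scene" or "side" or "wrist"; returns (picture, depth): 480x640x3 uint8, red, green, blue; 480x640 float32, mm along the optical axis (not along the pixel's ray), 0 where there is no reading.
- get_calibration(name): a dict with "fx", "fy", "cx", "cy" (pixels), "xyz" and "attitude" of the camera in the world. Camera axes: x right, y up, looking along -z (the intrinsics and any distortion apply to the point x, -y, -z); pixel columns grow to the right and rows downward; lengths in mm; the calibration is good to about 2 mm. A picture is of the moment at which its call begins: read the wrist's pose just before it. get_calibration takes no time and is no camera call; for the wrist camera it gives the pose at the moment of the call.
- ctrl.finish_job(): hands the job in, once; it reports no verdict.
The state is a dict: "clock": time; "qpos": joint angles; "qd": joint speeds; "tau": joint torques, N m; "eef_pos": TCP position; "tool_rot": TCP orientation; "force": force on the tool from outside, world axes, zero at the start; "torque": the same for the moment, N m; "width": finger opening in mm.
Only numpy, scipy, OpenCV 4.12 (cv2) and the standard library are available. Lean on these libraries where they do the work, as an engineer would, in place of code of your own. Each camera call takes 0.05 s, during which the arm holds its last target.

## Working session

There is one attempt and no reset: what is moved stays moved. The work goes in short steps, Python scripts to look and compute and a tool call to move; the robot and the scene stay as the last step left them, time stands still between calls to the robot, and variables do not carry over. Pictures are saved under pics/ and viewed, and the job is handed in when it is done.

Besides the shell and the picture viewer there is one more tool, called as name(argument=value, ...) on one line, values as JSON. arm_command: Moves the arm, as the interface text tells. Its arguments: {"type":"object","properties":{"rot":{"type":"array"},"slide":{"type":"array"},"gripper":{"type":"array"}},"required":["rot","slide","gripper"]}

```bash
mkdir -p pics; python3 - <<'E'
from cell import telemetry, get_image, get_calibration
import cv2, numpy as np
print(telemetry.read_state())
for n in ("scene","side","wrist"):
    print(n,get_calibration(n))
    p,d=get_image(n); cv2.imwrite(f"pics/{n}0.png",p[:,:,::-1]); np.savez(f"{n}0.npz",p=p,d=d)
E
```

```text
{'clock': 0.0, 'qpos': array([ 1.17820413,  0.62935126,  0.03844782,  1.51835962, -0.02699161,
        0.99630211, -0.02003305]), 'qd': array([ 0.00058196,  0.00018031, -0.00051509, -0.00072299,  0.00041307,
       -0.00064522, -0.00131806]), 'tau': array([-6.21977542e-04, -5.63397539e+01,  1.22613888e+00, -1.93443060e+01,
        1.11515075e-02,  1.06868026e-02,  2.79080047e-05]), 'eef_pos': array([ 208.47645938, -615.00307422,  230.38855714]), 'tool_rot': array([ 3.14155684e+00,  1.90179591e-03, -1.24403721e+00]), 'force': array([ 0.36744239,  0.54479745, -0.10237549]), 'torque': array([-0.06921296,  0.03443184, -0.00036943]), 'width': 85.47775682462049}
scene {'fx': 438.8401138172693, 'fy': 438.8401138172693, 'cx': 317.6379949514955, 'cy': 243.44255981825788, 'xyz': array([ 943.12361797, -586.72579342,  574.7596639 ]), 'attitude': array([0.98678133, 0.01196159, 0.54171796])}
side {'fx': 523.9162681984254, 'fy': 523.9162681984254, 'cx': 316.34741316769504, 'cy': 243.3196329247806, 'xyz': array([ 295.51647251, -677.91569098,  708.04463206]), 'attitude': array([ 0.8857604 ,  0.01047536, -0.40271409])}
wrist {'fx': 349.6452983599421, 'fy': 349.6452983599421, 'cx': 318.7565118836268, 'cy': 238.17031400093597, 'xyz': array([ 288.77271802, -587.21465679,  372.46414142]), 'attitude': array([-0.33355   ,  0.00162074, -1.24369485])}
```

View pics/scene0.png

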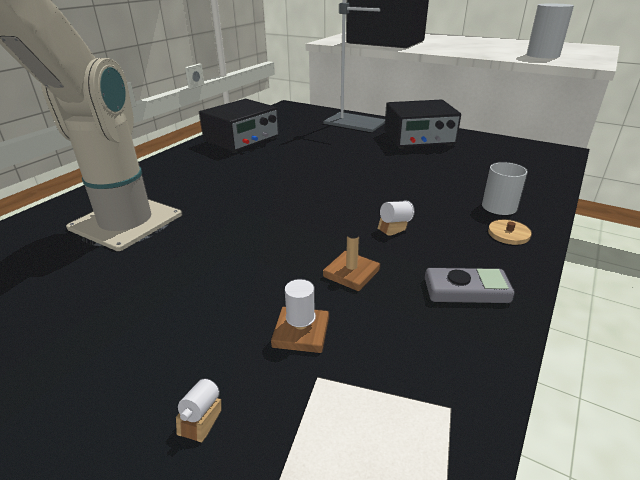

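View pics/side0.png

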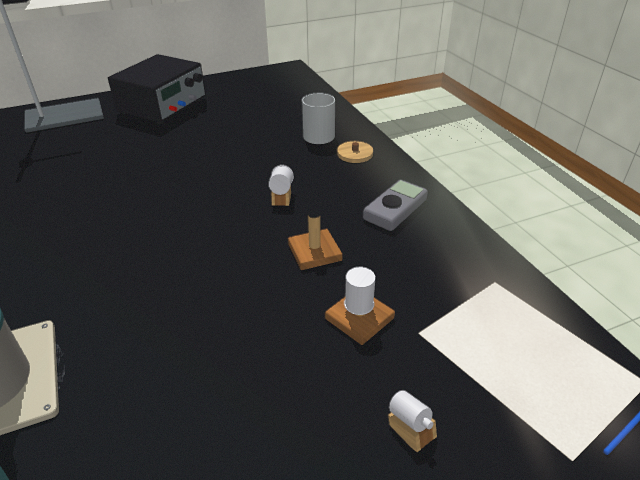

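View pics/wrist0.png

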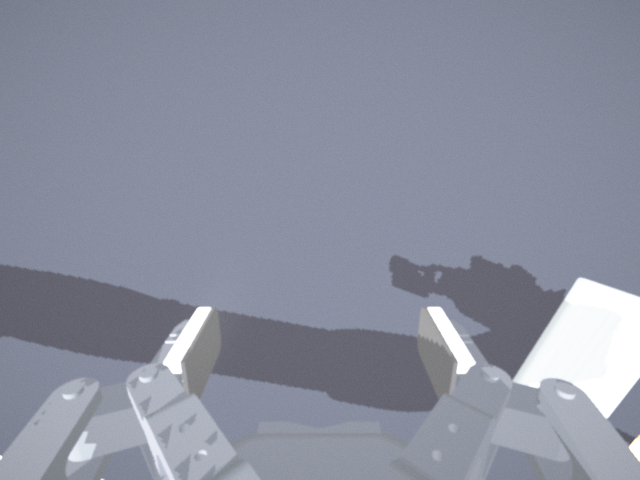

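The scene view shows the cup to hang at about (397,213), the free peg top at (352,237), the hung cup at (300,303) and the slug at (199,400). In the side view they are at (281,180), (314,217), (360,290) and (411,410).

```bash
cat > h.py <<'E'
import numpy as np, cv2
from scipy.spatial.transform import Rotation as R
def Rc(c): return R.from_euler('xyz',c['attitude']).as_matrix()
def pts(c,d,uv):
    uv=np.asarray(uv,float); u,v=uv[:,0],uv[:,1]; z=d[v.astype(int),u.astype(int)]
    p=np.c_[(u-c['cx'])/c['fx']*z,-(v-c['cy'])/c['fy']*z,-z]
    return p@Rc(c).T+c['xyz']
def ray(c,u,v):
    r=Rc(c)@np.array([(u-c['cx'])/c['fx'],-(v-c['cy'])/c['fy'],-1]); return r/np.linalg.norm(r)
def plane(c,u,v,h):
    r=ray(c,u,v); return c['xyz']+r*(h-c['xyz'][2])/r[2]
def tri(obs):
    A=np.zeros((3,3));b=np.zeros(3)
    for c,u,v in obs:
        r=ray(c,u,v);P=np.eye(3)-np.outer(r,r);A+=P;b+=P@c['xyz']
    x=np.linalg.solve(A,b); return x
E
python3 - <<'E'
from h import *
from cell import get_calibration
for n,boxes in {"scene":dict(cup=(375,195,418,240),peg=(340,228,365,275),hung=(280,278,320,325),slug=(172,375,222,440)),"side":dict(cup=(262,160,300,210),peg=(300,208,328,252),hung=(340,264,380,315),slug=(385,388,440,450))}.items():
    c=get_calibration(n); f=np.load(n+"0.npz"); p,d=f['p'],f['d']
    ms=[]
    for k,(a,b,e,g) in boxes.items():
        im=p[b:g,a:e]; hsv=cv2.cvtColor(im,cv2.COLOR_RGB2HSV)
        if k=='peg': m=(hsv[...,1]>60)&(hsv[...,2]>60)
        else: m=(hsv[...,1]<45)&(hsv[...,2]>90)
        vs,us=np.nonzero(m); uv=np.c_[us+a,vs+b]; P=pts(c,d,uv); 
        P=P[d[uv[:,1],uv[:,0]]>0]
        print(n,k,len(P),np.percentile(P,[2,50,98],axis=0).round(0).tolist(), 'uv',uv.mean(0))
    big=cv2.resize(p[150:350,230:440] ,None,fx=3.5,fy=3,interpolation=cv2.INTER_CUBIC)
    big=cv2.resize(p[150:350,230:440] ,None,fx=3,fy=3,interpolation=cv2.INTER_CUBIC)
    cv2.imwrite(f"pics/{n}_z.png",big[:,:,::-1])
E
```

```text
scene cup 641 [[584.0, 276.0, -2.0], [626.0, 296.0, 55.0], [652.0, 448.0, 75.0]] uv [396.73094868 211.10419907]
scene peg 718 [[570.0, 64.0, -1.0], [614.0, 85.0, 20.0], [638.0, 177.0, 93.0]] uv [351.73961219 258.80609418]
scene hung 1246 [[589.0, -134.0, 19.0], [620.0, -122.0, 84.0], [636.0, -83.0, 101.0]] uv [299.5424 302.0128]
scene slug 1135 [[568.0, -368.0, 29.0], [591.0, -341.0, 52.0], [604.0, -304.0, 63.0]] uv [197.79649123 400.2245614 ]
side cup 572 [[588.0, 277.0, 2.0], [615.0, 293.0, 62.0], [658.0, 436.0, 80.0]] uv [280.65559441 179.26923077]
side peg 762 [[585.0, 73.0, 2.0], [609.0, 88.0, 24.0], [657.0, 177.0, 97.0]] uv [314.05628272 236.87041885]
side hung 1279 [[588.0, -132.0, 5.0], [606.0, -121.0, 89.0], [636.0, -43.0, 106.0]] uv [359.48049922 290.18330733]
side slug 1148 [[561.0, -366.0, 3.0], [578.0, -339.0, 55.0], [604.0, -299.0, 66.0]] uv [411.03298611 410.75434028]
```

View pics/scene_z.png

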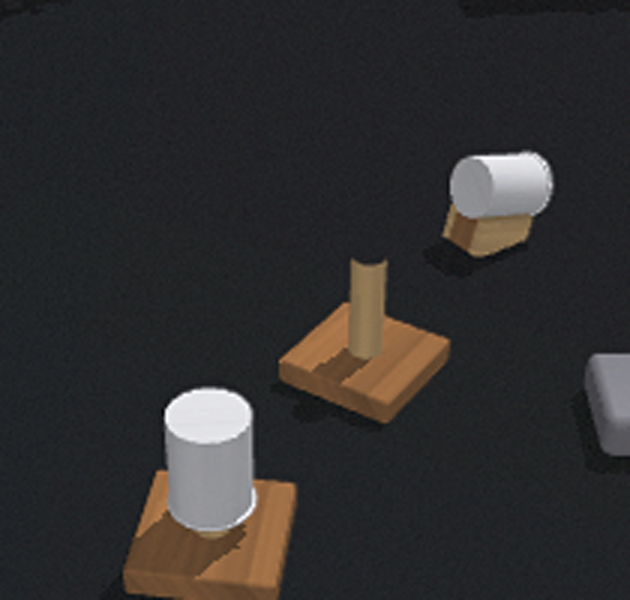

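View pics/side_z.png

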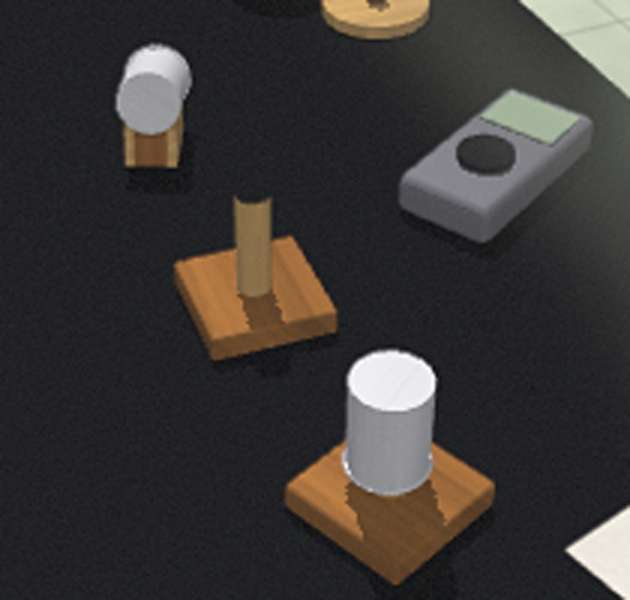

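```bash
python3 - <<'E'
from h import *
from cell import get_calibration
from scipy.optimize import least_squares
s15,c15=np.sin(np.radians(15)),np.cos(np.radians(15))
C={n:get_calibration(n) for n in("scene","side")}
for n,b in {"scene":(370,190,425,226),"side":(258,155,302,196)}.items():
    c=C[n]; f=np.load(n+"0.npz"); p,d=f['p'],f['d']
    vs,us=np.mgrid[b[1]:b[3],b[0]:b[2]]; uv=np.c_[us.ravel(),vs.ravel()]
    P=pts(c,d,uv); hsv=cv2.cvtColor(p,cv2.COLOR_RGB2HSV)[uv[:,1],uv[:,0]]
    k=(P[:,2]>30)&(P[:,2]<95)&(P[:,1]<340)&(P[:,1]>250)&(hsv[:,1]<45)&(hsv[:,2]>80)
    P=P[k]
    def res(x):
        a=np.array([np.cos(x[2])*c15,np.sin(x[2])*c15,-s15]); m=np.array([x[0],x[1],48])
        q=P-m; t=q@a; r=np.linalg.norm(q-np.outer(t,a),axis=1)
        # distance to capped surface: side or floor (t=-33)
        return np.where(np.abs(r-25)<np.abs(t+33),r-25,t+33)
    s=min((least_squares(res,[620,310,y],loss='soft_l1') for y in np.radians([65,75,85,95,105])),key=lambda s:s.cost)
    print(n,len(P),s.x[:2],np.degrees(s.x[2]),np.sqrt(np.mean(s.fun**2)))
# peg: columns of the shaft at rows; use ray at z=98 along axis, and mid shaft triangulation
for n,b,rows in (("scene",(340,225,366,270),range(242,262,4)),("side",(300,205,330,250),range(220,240,4))):
    f=np.load(n+"0.npz");p,d=f['p'],f['d'];c=C[n]
    hsv=cv2.cvtColor(p,cv2.COLOR_RGB2HSV)
    for r in range(b[1],b[1]+20):
        row=hsv[r,b[0]:b[2]]; m=np.nonzero((row[:,1]>50)&(row[:,2]>60))[0]
        print(n,r,(m.min()+b[0],m.max()+b[0]) if len(m) else None, d[r,(b[0]+b[2])//2].round(), end=' | ')
    print()
E
```

```text
scene 589 [617.18947653 315.74142136] 64.40482483091148 1.8183667467167361
side 513 [621.24533298 316.06080352] 63.949995192665135 1.832930951801114
scene 225 None 1114.0 | scene 226 None 1109.0 | scene 227 None 1106.0 | scene 228 None 1104.0 | scene 229 None 1101.0 | scene 230 None 1099.0 | scene 231 None 1089.0 | scene 232 None 1092.0 | scene 233 None 1081.0 | scene 234 None 1083.0 | scene 235 None 1077.0 | scene 236 (np.int64(347), np.int64(358)) 1070.0 | scene 237 (np.int64(347), np.int64(358)) 1071.0 | scene 238 (np.int64(347), np.int64(358)) 1063.0 | scene 239 (np.int64(347), np.int64(358)) 885.0 | scene 240 (np.int64(347), np.int64(358)) 887.0 | scene 241 (np.int64(347), np.int64(358)) 888.0 | scene 242 (np.int64(347), np.int64(358)) 889.0 | scene 243 (np.int64(347), np.int64(358)) 892.0 | scene 244 (np.int64(347), np.int64(358)) 891.0 | 
side 205 None 1227.0 | side 206 None 1225.0 | side 207 None 1218.0 | side 208 None 1217.0 | side 209 None 1215.0 | side 210 None 1205.0 | side 211 None 1205.0 | side 212 None 1202.0 | side 213 None 1202.0 | side 214 None 1198.0 | side 215 (np.int64(308), np.int64(308)) 1197.0 | side 216 (np.int64(308), np.int64(320)) 1193.0 | side 217 (np.int64(308), np.int64(320)) 1189.0 | side 218 (np.int64(308), np.int64(320)) 1023.0 | side 219 (np.int64(308), np.int64(320)) 1024.0 | side 220 (np.int64(308), np.int64(319)) 1026.0 | side 221 (np.int64(308), np.int64(320)) 1030.0 | side 222 (np.int64(308), np.int64(320)) 1028.0 | side 223 (np.int64(308), np.int64(320)) 1033.0 | side 224 (np.int64(308), np.int64(320)) 1033.0 |
```

```bash
python3 - <<'E'
from h import *
from cell import get_calibration
C={n:get_calibration(n) for n in("scene","side")}
a=plane(C['scene'],352.5,236,98);b=plane(C['side'],314,215.5,98)
print(a,b,tri([(C['scene'],352.5,236),(C['side'],314,215.5)]))
# bottom of peg on foot
print(plane(C['scene'],352.6,268,20),plane(C['side'],314.5,247,20))
m=np.array([619,316,48]);
f=m-33*np.array([np.cos(np.radians(64))*.966,np.sin(np.radians(64))*.966,-.259]);print(f)
# hung cup top z=102, fit by ellipse centre; slug approx
print(plane(C['scene'],299.5,289,102),plane(C['side'],360.3,277,102))
E
```

```text
[613.1873009   87.00093856  98.        ] [611.97850729  93.05718395  98.        ] [611.64057039  91.49022495  96.98707978]
[617.00262269  85.46186799  20.        ] [610.77864548  90.23658175  20.        ]
[605.02560458 287.34824339  56.547     ]
[ 614.88067888 -111.68438554  102.        ] [ 613.16864352 -105.90576985  102.        ]
```

arm_command(rot=[[0,0,2],[0,0,2],[0,0,2],[0,0,2],[0,0,2]], slide=[[35,19,4],[35,19,4],[35,20,4],[35,20,4],[35,20,4]], gripper=[85,85,85,85,85])

```text
clock: 0.57
eef_pos: [372.4, -520.0, 248.3]
tool_rot: [3.129, 0.005, -1.087]
force: [-0.0, -0.5, 0.6]
width: 84.9
```

arm_command(rot=[[0,0,2],[0,0,2],[0,0,2],[0,0,2],[0,0,2]], slide=[[35,20,4],[35,20,4],[25,32,0],[25,32,0],[25,32,0]], gripper=[85,85,85,85,85])

```text
clock: 0.98
eef_pos: [523.6, -380.8, 255.9]
tool_rot: [3.13, 0.003, -0.905]
force: [0.2, -0.5, 0.2]
width: 85.0
```

arm_command(rot=[[0,0,3],[0,0,3],[0,0,3],[0,0,3],[0,0,3]], slide=[[8,40,0],[8,40,0],[8,40,0],[8,40,0],[8,40,0]], gripper=[85,85,85,85,85])

```text
clock: 1.4
eef_pos: [567.1, -177.0, 253.8]
tool_rot: [3.131, 0.003, -0.629]
force: [0.3, 0.1, -0.3]
width: 85.1
```

arm_command(rot=[[0,0,3],[0,0,3],[0,0,3],[0,0,2],[0,0,1]], slide=[[0,41,2],[-4,41,2],[-4,41,2],[-4,41,2],[-4,41,2]], gripper=[85,85,85,85,85])

```text
clock: 1.82
eef_pos: [551.1, 30.3, 262.1]
tool_rot: [3.131, 0.004, -0.406]
force: [0.4, -0.6, 0.1]
width: 84.9
```

arm_command(rot=[[6,-3,0],[6,-3,0],[6,-3,0],[6,-3,0],[6,-3,0]], slide=[[-6,25,0],[-6,25,0],[-6,25,0],[-6,25,0],[-6,25,0]], gripper=[85,85,85,85,85])

```text
clock: 2.23
eef_pos: [521.5, 183.6, 267.0]
tool_rot: [-2.544, -0.055, -0.384]
force: [0.1, 2.3, -0.7]
width: 85.1
```

```bash
python3 - <<'E'
from cell import telemetry
s=telemetry.read_state();print(s['qpos'].round(2),s['eef_pos'].round(1),s['tool_rot'].round(3),s['clock'])
E
```

```text
[ 0.47  0.45 -0.76  2.11 -0.49  0.36 -0.11] [521.5 183.6 267. ] [-2.544 -0.055 -0.384] 2.2333
```

```bash
cat > fit.py <<'E'
import numpy as np, itertools
from scipy.spatial.transform import Rotation as R
from scipy.optimize import least_squares
D=[([ 1.17820413,0.62935126,0.03844782,1.51835962,-0.02699161,0.99630211,-0.02003305],[208.47645938,-615.00307422,230.38855714],[3.14155684,1.90179591e-03,-1.24403721])]
from cell import telemetry
s=telemetry.read_state(); D.append((list(s['qpos']),list(s['eef_pos']),list(s['tool_rot'])))
Z=lambda a:R.from_rotvec([0,0,a]).as_matrix(); Y=lambda a:R.from_rotvec([0,a,0]).as_matrix()
def ori(q,sg,c,t):
    return Z(c+sg[0]*q[0])@Y(q[1])@Z(sg[1]*q[2])@Y(q[3])@Z(sg[2]*q[4])@Y(q[5])@Z(sg[3]*q[6]+t)
out=[]
for sg in itertools.product([1,-1],repeat=4):
    for c0,t0 in itertools.product([0,1.57,3.14,-1.57],repeat=2):
        f=lambda x:np.concatenate([(R.from_matrix(ori(q,sg,*x)).inv()*R.from_euler('xyz',o)).as_rotvec() for q,_,o in D])
        r=least_squares(f,[c0,t0]); out.append((r.cost,sg,r.x.round(3)))
out.sort(key=lambda o:o[0])
for o in out[:6]: print(o)
E
python3 fit.py
```

```text
(np.float64(1.031582881526178e-17), (-1, -1, -1, -1), array([-0.   ,  3.142]))
(np.float64(1.0315828858123694e-17), (-1, -1, -1, -1), array([-0.   ,  3.142]))
(np.float64(1.0315828925503746e-17), (-1, -1, -1, -1), array([6.283, 3.142]))
(np.float64(1.0315829367246243e-17), (-1, -1, -1, -1), array([-0.   , -3.142]))
(np.float64(1.0315829754151486e-17), (-1, -1, -1, -1), array([-0.   , -3.142]))
(np.float64(1.0315829968688614e-17), (-1, -1, -1, -1), array([-0.   , -3.142]))
```

```bash
python3 - <<'E'
from cell import telemetry, get_image, get_calibration
import cv2, numpy as np, json
s=telemetry.read_state(); c=get_calibration("wrist")
json.dump([[list(s['qpos']),list(s['eef_pos']),list(s['tool_rot'])]],open('d1.json','w'))
p,d=get_image("wrist"); cv2.imwrite("pics/w1.png",p[:,:,::-1]); np.savez("w1.npz",p=p,d=d,**c)
E
```

```text
(no output)
```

View pics/w1.png

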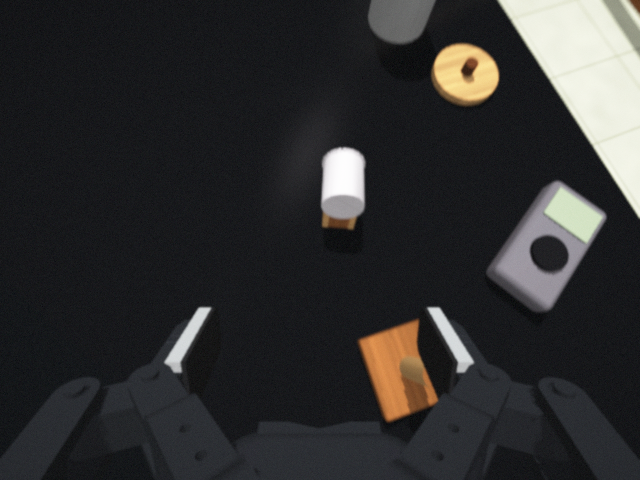

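The wrist view shows the cup at about (343,184), mouth away from the camera, with its axis nearly vertical in the image. The free peg stand is at about (400,370), partly behind the right finger.

```bash
python3 - <<'E'
from h import *
from scipy.optimize import least_squares
f=np.load('w1.npz'); p,d=f['p'],f['d']; c={k:f[k] for k in('fx','fy','cx','cy','xyz','attitude')}
s15,c15=np.sin(np.radians(15)),np.cos(np.radians(15))
b=(315,140,375,225)
vs,us=np.mgrid[b[1]:b[3],b[0]:b[2]]; uv=np.c_[us.ravel(),vs.ravel()]
hsv=cv2.cvtColor(p,cv2.COLOR_RGB2HSV)[uv[:,1],uv[:,0]]
P=pts(c,d,uv); m=(hsv[:,1]<60)&(hsv[:,2]>110)
k=m&(P[:,2]>35)&(P[:,2]<95)&(P[:,1]>250)&(P[:,1]<370)
P=P[k];print(len(P),np.percentile(P,[2,50,98],axis=0).round())
def res(x):
    a=np.array([np.cos(x[2])*c15,np.sin(x[2])*c15,-s15]); mm=np.array([x[0],x[1],48])
    q=P-mm; t=q@a; r=np.linalg.norm(q-np.outer(t,a),axis=1)
    return np.where(np.abs(r-25)<np.abs(t+33),r-25,t+33)
s=min((least_squares(res,[620,310,y],loss='soft_l1') for y in np.radians([65,75,85,95,105])),key=lambda s:s.cost)
print(s.x[:2],np.degrees(s.x[2]),np.sqrt(np.mean(s.fun**2)))
# silhouette: mask rect -> midline
mask=np.zeros(p.shape[:2],np.uint8); mm=uv[m]; mask[mm[:,1],mm[:,0]]=255
cs,_=cv2.findContours(mask,cv2.RETR_EXTERNAL,cv2.CHAIN_APPROX_NONE); ct=max(cs,key=cv2.contourArea)
print(cv2.minAreaRect(ct), cv2.boundingRect(ct))
for v in (165,175,185,195,205):
    x=np.nonzero(mask[v])[0]; u=(x.min()+x.max())/2; print(v,x.min(),x.max(), plane(c,u,v,60).round(1))
hs=cv2.cvtColor(p[340:400,385:440],cv2.COLOR_RGB2HSV)
big=cv2.resize(p[300:440,340:480],None,fx=4,fy=4,interpolation=cv2.INTER_CUBIC);cv2.imwrite('pics/w1peg.png',big[:,:,::-1])
E
```

```text
2638 [[588. 280.  39.]
 [614. 310.  65.]
 [648. 354.  77.]]
[619.5951464  317.01320161] 64.70217894203212 1.3720802533094554
((342.5, 182.5), (71.0, 43.0), 90.0) (321, 147, 44, 72)
165 322 364 [625.9 336.2  60. ]
175 323 363 [620.9 324.5  60. ]
185 322 364 [615.9 312.9  60. ]
195 322 364 [611.1 301.5  60. ]
205 321 363 [605.3 290.7  60. ]
```

View pics/w1peg.png

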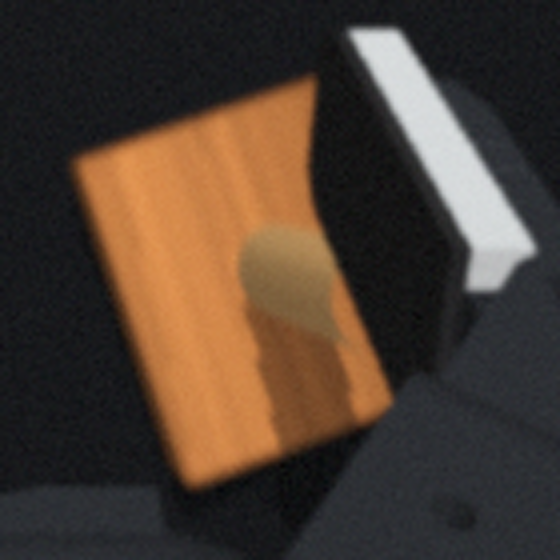

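arm_command(rot=[[-6,3,0],[-6,3,0]], slide=[[20,25,-10],[20,25,-10]], gripper=[85,85])

```text
clock: 2.45
eef_pos: [538.4, 200.9, 248.0]
tool_rot: [-2.675, -0.016, -0.394]
force: [0.4, 0.9, -1.1]
width: 85.1
```

```bash
cat > fit2.py <<'E'
import json,numpy as np
from fit import *
D.append(tuple(json.load(open('d1.json'))[0]))
sg=(-1,)*4
def fk(q,L):
    d1,L1,a,b,L2,e,L3=L; z=np.array([0,0,1.]);x=np.array([1.,0,0])
    M=Z(-q[0]); p=z*d1; M=M@Y(q[1]); p=p+M@z*L1; M=M@Z(-q[2]); p=p+M@x*a; M=M@Y(q[3]); p=p+M@(z*L2+x*b); M=M@Z(-q[4])@Y(q[5]); p=p+M@x*e; M=M@Z(-q[6]+np.pi); p=p+M@z*L3
    return p,M
if __name__=='__main__':
    f=lambda L:np.concatenate([fk(q,L)[0]-np.array(o) for q,o,_ in D]+[1e-4*(L-np.array([300,400,0,0,400,0,300]))])
    r=least_squares(f,[300,400,0,0,400,0,300]); print(r.x.round(2),np.abs(r.fun[:9]).max()); np.save('L.npy',r.x)
    print(s['eef_pos'],s['tool_rot'],s['qpos'].round(3))
E
python3 fit2.py | tail -3
```

```text
(np.float64(1.0436947876283765e-17), (-1, -1, -1, -1), array([-0.   ,  3.142]))
[ 770.31 -117.22  325.93  138.54  426.54 -172.37  -94.11] 5.735424039902426
[538.41498875 200.85736393 248.03003362] [-2.6753861  -0.01571055 -0.39397828] [ 0.174  0.449 -0.494  1.999 -0.345  0.467 -0.349]
```

```bash
cat > goto.py <<'E'
import numpy as np, json, os
from scipy.spatial.transform import Rotation as R
from cell import telemetry
def log():
    s=telemetry.read_state(); L=json.load(open('log.json')) if os.path.exists('log.json') else []
    L.append([list(s['qpos']),list(s['eef_pos']),list(s['tool_rot'])]); json.dump(L,open('log.json','w')); return s
def tool(psi,th):  # psi: cup axis heading deg; th: lean of tool z from down toward -a_h
    a=np.array([np.cos(np.radians(psi)),np.sin(np.radians(psi)),0]); t=np.radians(th)
    z=-np.sin(t)*a-np.cos(t)*np.array([0,0,1]); x=np.array([a[1],-a[0],0]); return np.c_[x,np.cross(z,x),z]
def delta(M,tcp):
    s=log(); Rn=R.from_euler('xyz',s['tool_rot'])
    rv=np.degrees((R.from_matrix(M)*Rn.inv()).as_rotvec()); dp=np.array(tcp)-s['eef_pos']
    print('t',s['clock'],'q',s['qpos'].round(2),'F',s['force'].round(1),'w',round(s['width'],1)); print('tcp',s['eef_pos'].round(1),'rot',rv.round(1),np.linalg.norm(rv).round(1),'slide',dp.round(1),np.linalg.norm(dp).round(1)); return rv,dp
MID=np.array([619.5,317,48]); PSI=64.5
E
python3 - <<'E'
from goto import *
D=json.load(open('d1.json'))
D.append([[1.17820413,0.62935126,0.03844782,1.51835962,-0.02699161,0.99630211,-0.02003305],[208.47645938,-615.00307422,230.38855714],[3.14155684,1.90179591e-03,-1.24403721]])
json.dump(D,open('log.json','w'))
M=tool(PSI,-35); delta(M,MID-91*M[:,2])
E
```

```text
t 2.45 q [ 0.17  0.45 -0.49  2.   -0.35  0.47 -0.35] F [ 0.4  0.9 -1.1] w 85.1
tcp [538.4 200.9 248. ] rot [ 7.9 -2.6 -2.9] 8.8 slide [  58.6   69.  -125.5] 154.8
```

arm_command(rot=[[0,0,0],[0,0,0],[2,-0.5,-0.5],[3,-1,-1],[3,-1,-1]], slide=[[12,14,-25],[12,14,-25],[12,14,-25],[12,14,-25],[11,13,-25]], gripper=[85,85,85,85,85])

```text
clock: 2.87
eef_pos: [585.0, 261.5, 157.4]
tool_rot: [-2.593, -0.003, -0.405]
force: [0.3, 0.2, -0.6]
width: 84.9
```

```bash
python3 - <<'E'
from goto import *
M=tool(PSI,-35); delta(M,MID-91*M[:,2])
E
```

```text
t 2.8667 q [ 0.05  0.66 -0.43  1.98 -0.72  0.25  0.02] F [ 0.3  0.2 -0.6] w 84.9
tcp [585.  261.5 157.4] rot [ 3.3 -1.3 -2.3] 4.3 slide [ 12.    8.4 -34.8] 37.8
```

```bash
cat > kin.py <<'E'
import numpy as np, json
from scipy.spatial.transform import Rotation as R
from scipy.optimize import least_squares
Z=lambda a:R.from_rotvec([0,0,a]).as_matrix(); Y=lambda a:R.from_rotvec([0,a,0]).as_matrix()
def frames(q):
    M=[np.eye(3)]; A=Z(-q[0])@Y(q[1]); M.append(A); A=A@Z(-q[2]); M.append(A); A=A@Y(q[3]); M.append(A); A=A@Z(-q[4]); M.append(A)
    A=A@Y(q[5]); M.append(A); A=A@Z(-q[6]+np.pi); M.append(A); return M
# params: d1 z0; L1 z1; ax,ay (frame2); b x,y (frame3), L2 z3; e x,y (frame5), L3 z6
def rows(q):
    M=frames(q); return np.c_[M[0][:,2],M[1][:,2],M[2][:,0],M[2][:,1],M[3][:,0],M[3][:,2],M[5][:,0],M[6][:,2]]
pri=np.array([330,400,0,0,0,400,0,300.]); sd=np.array([60,60,60,10,60,60,80,80.])
def fit():
    D=json.load(open('log.json')); A=np.vstack([rows(q) for q,_,_ in D]); y=np.concatenate([p for _,p,_ in D])
    r=y-A@pri; S=np.diag(sd**2); v=pri+S@A.T@np.linalg.solve(A@S@A.T+np.eye(len(y))*.5,r)
    return v,(A@v-y)
if __name__=='__main__':
    v,r=fit(); print(v.round(1)); print(r.reshape(-1,3).round(1))
E
python3 kin.py
```

```text
[340.7 574.8  -7.1 -28.   15.2 387.6  -0.6 355.9]
[[ 0.9 -0.7 -0.6]
 [ 0.1 -0.1 -0.1]
 [-0.5  0.2 -0.1]
 [-0.4  0.4  0.8]]
```

```bash
cat > ik.py <<'E'
from kin import *; from goto import *
v,_=fit()
lo=np.array([-3.06,-.37,-1.25,.18,-1.1,.23,-2.94]);hi=np.array([3.06,2.12,1.32,2.47,4.24,1.98,2.94])
def fkp(q): return rows(q)@v, frames(q)[6]
def ik(M,p,q0,w=0.02):
    f=lambda q:np.concatenate([(fkp(q)[0]-p)/100,R.from_matrix(fkp(q)[1].T@M).as_rotvec()*2,w*(q-q0)])
    r=least_squares(f,np.clip(q0,lo+.06,hi-.06),bounds=(lo+.05,hi-.05))
    q=r.x; e=np.linalg.norm(fkp(q)[0]-p); eo=np.degrees(np.linalg.norm(R.from_matrix(fkp(q)[1].T@M).as_rotvec()))
    return q,e,eo
E
python3 - <<'E'
from ik import *
q0=telemetry.read_state()['qpos']
print('grasp')
for th in (-35,-30,-25,-20,-10,0):
    M=tool(PSI,th)
    for b in (19,-91):
        q,e,eo=ik(M,MID+b*M[:,2],q0,.002); print(th,b,q.round(2),round(e,1),round(eo,1))
PEG=np.array([612.5,90,98])
print('place')
for th in (40,45,50,60):
  for psi in (64.5,40,20,8,-10,-40,100,130,150,180):
    M=tool(psi,th)
    q,e,eo=ik(M,PEG+[0,0,-29]+19*M[:,2],q0,.002); q2,e2,eo2=ik(M,PEG+[0,0,60]+19*M[:,2],q,.002)
    if e<8 and eo<4: print(th,psi,q.round(2),round(e,1),round(eo,1),round(e2,1),round(eo2,1))
E
```

```text
grasp
-35 19 [-0.11  0.92 -0.29  1.8  -1.05  0.28  0.32] 6.3 6.4
-35 -91 [ 0.01  0.74 -0.36  1.96 -1.05  0.28  0.35] 3.1 3.0
-30 19 [-0.22  0.9  -0.18  1.81 -1.05  0.28  0.25] 3.7 3.7
-30 -91 [-0.12  0.7  -0.23  1.95 -1.04  0.28  0.26] 0.0 0.0
-25 19 [-0.33  0.88 -0.07  1.81 -1.05  0.28  0.19] 0.8 0.8
-25 -91 [-0.2   0.69 -0.18  1.88 -0.64  0.33 -0.18] 0.0 0.0
-20 19 [-0.36  0.88 -0.07  1.77 -0.66  0.29 -0.23] 0.0 0.0
-20 -91 [-0.34  0.69 -0.03  1.81 -0.54  0.44 -0.34] 0.0 0.0
-10 19 [-0.55  0.9   0.15  1.65 -0.48  0.51 -0.5 ] 0.0 0.0
-10 -91 [-0.53  0.73  0.14  1.65 -0.34  0.66 -0.61] 0.0 0.0
0 19 [-0.65  0.95  0.26  1.51 -0.32  0.72 -0.7 ] 0.0 0.0
0 -91 [-0.63  0.8   0.22  1.46 -0.2   0.9  -0.8 ] 0.0 0.0
place
40 64.5 [-0.64  1.14  0.48  1.3   0.06  1.26 -0.79] 0.0 0.0 0.0 0.0
40 40 [-0.49  1.19  0.4   1.11 -0.06  1.51 -1.05] 0.0 0.0 0.0 0.0
40 20 [-0.37  1.21  0.35  1.03 -0.18  1.63 -1.29] 0.0 0.0 0.0 0.0
40 8 [-0.3   1.21  0.32  1.01 -0.26  1.66 -1.43] 0.0 0.0 0.0 0.0
40 -10 [-0.21  1.19  0.28  1.05 -0.38  1.64 -1.64] 0.0 0.0 0.0 0.0
40 -40 [-0.07  1.12  0.22  1.23 -0.58  1.46 -1
[... 1324 characters left out ...]
9  1.64 -1.95] 0.0 0.0 0.0 0.0
50 100 [-0.98  1.22  0.75  1.61  0.14  0.81 -0.47] 0.0 0.0 0.0 0.0
50 130 [-1.05  1.15  0.7   1.98  1.06  0.28 -1.06] 0.0 0.0 0.0 0.0
50 150 [-0.25  1.01 -0.49  2.2   1.99  1.24 -1.36] 0.0 0.0 0.0 0.0
50 180 [ 0.26  1.2  -0.93  2.4   2.52  1.45 -0.85] 0.0 0.0 0.0 0.0
60 64.5 [-0.69  1.34  0.53  1.06  0.16  1.6  -0.83] 0.0 0.0 0.0 0.0
60 40 [-0.52  1.43  0.56  0.79 -0.07  1.93 -0.99] 1.0 0.6 4.9 3.0
60 -40 [ 0.04  1.31  0.1   0.96 -0.61  1.82 -1.99] 0.0 0.0 0.0 0.0
60 100 [-1.04  1.33  0.8   1.55  0.2   0.91 -0.56] 0.0 0.0 0.0 0.0
60 130 [-1.18  1.32  0.84  1.97  0.97  0.28 -1.11] 0.0 0.0 0.0 0.0
60 150 [-0.38  1.1  -0.39  2.22  2.02  1.42 -1.54] 0.0 0.0 0.0 0.0
```

```bash
python3 - <<'E'
from goto import *
M=tool(PSI,-22); print(M[:,2],(MID+19*M[:,2])); delta(M,MID-81*M[:,2])
E
```

```text
[ 0.1612723   0.3381144  -0.92718385] [622.56417361 323.42417357  30.38350676]
t 2.8667 q [ 0.05  0.66 -0.43  1.98 -0.72  0.25  0.02] F [ 0.3  0.2 -0.6] w 84.9
tcp [585.  261.5 157.4] rot [-8.5  4.  -2.3] 9.7 slide [ 21.4  28.2 -34.3] 49.2
```

arm_command(rot=[[-5,2,-1],[-4,2,-1],[0,0,0]], slide=[[10,14,-10],[11,14,-14],[0,0,0]], gripper=[85,85,85])

```text
clock: 3.12
eef_pos: [603.2, 279.7, 128.8]
tool_rot: [-2.748, 0.004, -0.439]
force: [-2.4, 4.0, 1.0]
width: 85.1
```

```bash
python3 - <<'E'
from goto import *
from cell import get_image,get_calibration; import cv2
M=tool(PSI,-22); delta(M,MID-81*M[:,2])
c=get_calibration("wrist"); p,d=get_image("wrist"); cv2.imwrite("pics/w2.png",p[:,:,::-1]); np.savez("w2.npz",p=p,d=d,**c)
E
```

```text
t 3.1167 q [-0.27  0.69 -0.09  1.86 -0.62  0.39 -0.22] F [-2.4  4.   1. ] w 85.1
tcp [603.2 279.7 128.8] rot [-0.6  0.  -0.3] 0.7 slide [ 3.3  9.9 -5.7] 11.9
```

View pics/w2.png

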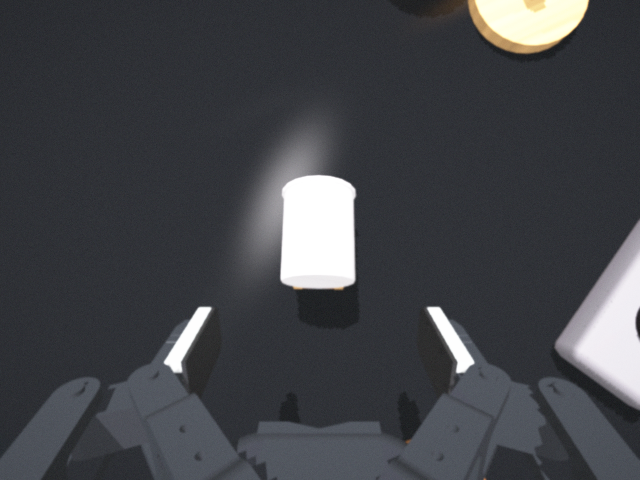

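The cup lies centred between the open fingers, at u≈318 (v 178–288), with its axis upright in the image.

```bash
python3 - <<'E'
from h import *; from goto import *
f=np.load('w2.npz'); p=f['p']; c={k:f[k] for k in('fx','fy','cx','cy','xyz','attitude')}
g=cv2.cvtColor(p,cv2.COLOR_RGB2GRAY)
s=telemetry.read_state(); T=R.from_euler('xyz',s['tool_rot']).as_matrix()
for v in (205,225,245,260):
    row=g[v,265:375].astype(int); x=np.nonzero(row>180)[0]+265; u=(x[0]+x[-1])/2
    t=(v-183)/(285-183); h=48-33*.26*(1-2*t)+20  # approx top surface height
    P=plane(c,u,v,h); print(v,x[0],x[-1],P.round(1),'tool xy',(T.T@(P-s['eef_pos'])).round(1))
E
```

```text
205 283 353 [627.8 334.4  63.1] tool xy [ -1.7 -32.8  84.9]
225 283 353 [622.  322.1  66.5] tool xy [ -1.7 -21.6  76.6]
245 282 353 [616.2 310.3  69.9] tool xy [ -1.9 -10.8  68.4]
260 281 354 [612.1 301.7  72.4] tool xy [-1.9 -2.9 62.5]
```

arm_command(rot=[[0,0,0],[0,0,0],[0,0,0],[0,0,0],[0,0,0]], slide=[[5,13,-20],[4,9,-22],[4,9,-22],[3,7,-17],[0,0,0]], gripper=[85,85,85,85,85])

```text
clock: 3.58
eef_pos: [620.2, 315.3, 46.3]
tool_rot: [-2.749, 0.0, -0.438]
force: [-0.4, 0.2, -0.6]
width: 84.9
```

```bash
python3 - <<'E'
from goto import *
M=tool(PSI,-22); delta(M,MID+19*M[:,2])
E
```

```text
t 3.5833 q [-0.29  0.85 -0.15  1.81 -0.68  0.26 -0.17] F [-0.4  0.2 -0.6] w 84.9
tcp [620.2 315.3  46.3] rot [-0.5  0.2 -0.4] 0.6 slide [  2.3   8.1 -16. ] 18.1
```

arm_command(rot=[[-1.5,0.7,0],[-0.5,0.2,0],[0,0,0]], slide=[[1.5,5,-10],[1,3,-7],[0,0,0]], gripper=[85,85,85])

```text
clock: 3.83
eef_pos: [623.3, 319.2, 28.9]
tool_rot: [-2.79, 0.001, -0.442]
force: [-0.3, -0.2, 0.2]
width: 85.1
```

```bash
python3 - <<'E'
from goto import *
from cell import get_image,get_calibration; import cv2
M=tool(PSI,-20); delta(M,MID+19*M[:,2])
c=get_calibration("wrist"); p,d=get_image("wrist"); cv2.imwrite("pics/w3.png",p[:,:,::-1])
E
```

```text
t 3.8333 q [-0.35  0.88 -0.08  1.77 -0.66  0.29 -0.21] F [-0.3 -0.2  0.2] w 85.1
tcp [623.3 319.2  28.9] rot [-0.2 -0.  -0.1] 0.2 slide [-1.   3.7  1.2] 4.0
```

View pics/w3.png

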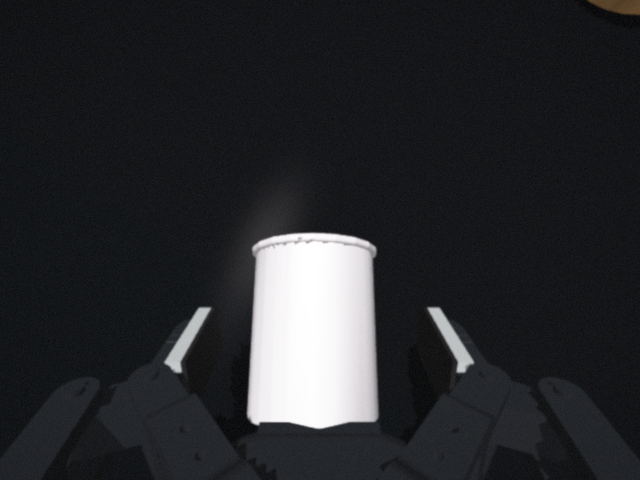

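arm_command(rot=[[0,0,0],[0,0,0],[0,0,0],[0,0,0],[0,0,0]], slide=[[-1.5,3,1],[0,0,0],[0,0,0],[0,0,0],[0,0,0]], gripper=[85,65,40,40,40])

```text
clock: 4.3
eef_pos: [621.9, 320.8, 35.0]
tool_rot: [-2.786, 0.002, -0.444]
force: [-0.2, 0.2, -0.3]
width: 49.1
```

arm_command(rot=[[0,0,0],[0,0,0],[0,0,0],[0,0,0],[0,0,0]], slide=[[0,0,0],[0,0,0],[0,0,0],[0,0,0],[0,0,0]], gripper=[40,40,40,40,40])

```text
clock: 4.72
eef_pos: [622.4, 320.1, 35.6]
tool_rot: [-2.785, 0.001, -0.445]
force: [-0.5, -0.0, 0.5]
width: 49.1
```

```bash
python3 - <<'E'
from goto import *
from cell import get_image,get_calibration; import cv2
M=tool(PSI,-20); delta(M,MID+19*M[:,2])
c=get_calibration("wrist"); p,d=get_image("wrist"); cv2.imwrite("pics/w4.png",p[:,:,::-1])
E
```

```text
t 4.7167 q [-0.35  0.86 -0.08  1.78 -0.67  0.29 -0.22] F [-0.5 -0.   0.5] w 49.1
tcp [622.4 320.1  35.6] rot [-0.4  0.1  0. ] 0.4 slide [-0.1  2.7 -5.4] 6.1
```

View pics/w4.png

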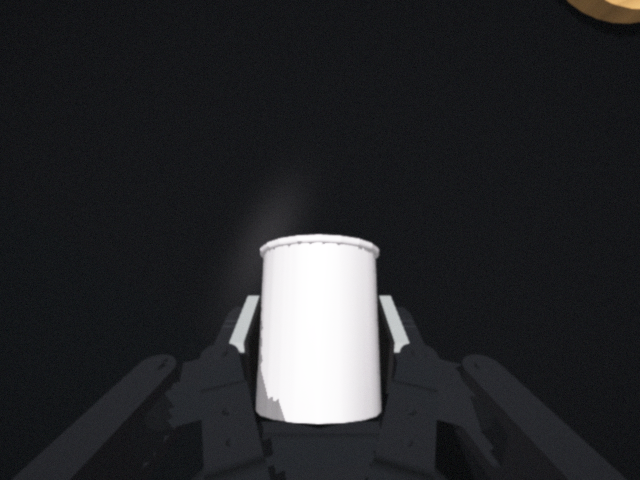

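The pads are closed on the cup (opening 49 mm). The bead is well clear beyond the pads. Lift.

arm_command(rot=[[0,0,0],[0,0,0],[0,0,0],[0,0,0],[0,0,0]], slide=[[0,0,10],[0,0,20],[0,0,35],[0,0,35],[0,0,35]], gripper=[40,40,40,40,40])

```text
clock: 5.18
eef_pos: [615.9, 315.3, 166.2]
tool_rot: [-2.8, 0.014, -0.448]
force: [0.3, 0.2, -1.7]
width: 48.9
```

```bash
python3 - <<'E'
from goto import *
from cell import get_image,get_calibration; import cv2
M=tool(PSI,-20); delta(M,MID+19*M[:,2])
for n in("wrist","scene"):
    p,d=get_image(n); cv2.imwrite(f"pics/{n}5.png",p[:,:,::-1])
E
```

```text
t 5.1833 q [-0.46  0.67  0.11  1.73 -0.58  0.57 -0.37] F [ 0.3  0.2 -1.7] w 48.9
tcp [615.9 315.3 166.2] rot [ 0.  -0.9  0.2] 0.9 slide [   6.4    7.6 -136. ] 136.4
```

View pics/scene5.png

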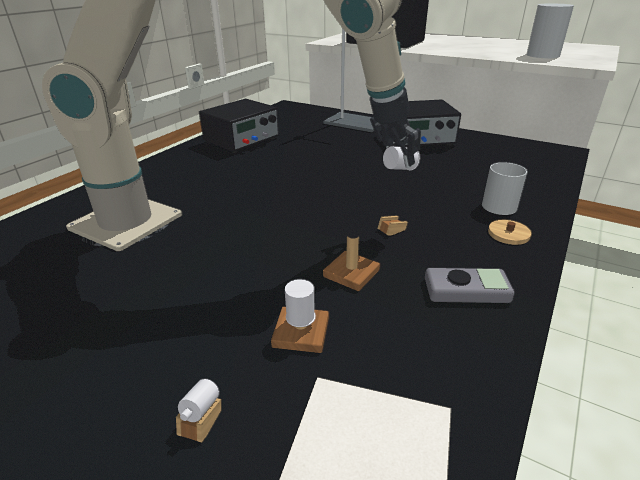

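View pics/wrist5.png

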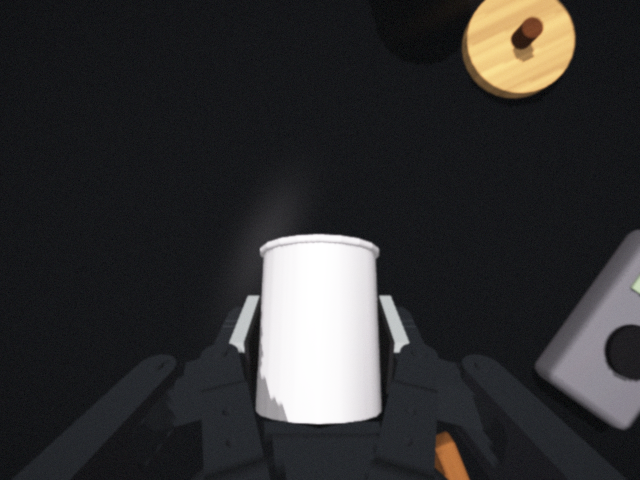

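The cup is held, unshifted in the grip, and the cradle is empty. The hung cup and the slug look undisturbed.

```bash
cat > plan.py <<'E'
from goto import *
Rg=R.from_euler('xyz',[-2.785,0.001,-0.445]).as_matrix(); pg=np.array([622.4,320.1,35.6])
CM=Rg.T@(MID-pg); aw=np.array([np.cos(np.radians(PSI))*np.cos(np.radians(15)),np.sin(np.radians(PSI))*np.cos(np.radians(15)),-np.sin(np.radians(15))]); CA=Rg.T@aw
PEG=np.array([612.5,90,98.])
def state():
    s=telemetry.read_state(); T=R.from_euler('xyz',s['tool_rot']).as_matrix()
    return s,T,s['eef_pos']+T@CM,T@CA
def target(psi,mid,CA=CA,CM=CM):
    # tool orientation with cup axis straight down, jaw axis heading psi-90 
    t=np.degrees(np.arctan2(CA[1],-CA[2])) # unused
    M0=R.align_vectors([[0,0,-1],[np.sin(np.radians(psi)),-np.cos(np.radians(psi)),0]],[CA,np.array([1,0,0])-CA*CA[0]])[0].as_matrix()
    return M0, np.array(mid)-M0@CM
E
python3 - <<'E'
from plan import *; from ik import ik,fkp
print(CM.round(1),CA.round(3)); s,T,m,a=state(); print(m.round(1),a.round(3))
M,t=target(PSI,PEG+[0,0,65]); print(t,R.from_matrix(M).as_euler('xyz')); delta(M,t)
q=s['qpos']; p0,_=fkp(q); print('fk err',p0-s['eef_pos'])
for h in (65,-29): print(ik(M,target(PSI,PEG+[0,0,h])[1],q,.01))
E
python3 kin.py
```

```text
[ -1.3  -0.5 -13. ] [ 0.    -0.815  0.58 ]
[618.1 314.3 185.3] [ 0.418  0.87  -0.263]
[608.96228428  79.57891337 155.88202831] [ 2.18918819e+00  3.15769249e-04 -4.45058959e-01]
t 5.2833 q [-0.46  0.66  0.11  1.72 -0.58  0.57 -0.37] F [ 0.2 -0.4 -0.5] w 49.1
tcp [620.9 317.3 172.9] rot [-67.5  32.1   0.3] 74.7 slide [ -12.  -237.7  -17. ] 238.6
fk err [-1.27368192  0.18385013  1.03919577]
(array([-0.73284752,  1.19665871,  0.65352313,  1.12720331,  0.08686866,
        1.60153313, -0.70575664]), np.float64(0.005101266567703865), np.float64(0.0032050011139102756))
(array([-0.72562133,  1.31631324,  0.63633828,  1.1156837 ,  0.03404377,
        1.51600147, -0.75329394]), np.float64(0.0051947954307453355), np.float64(0.0034494551202630124))
[ 3.412e+02  5.779e+02 -5.300e+00 -2.890e+01  1.860e+01  3.885e+02
 -3.000e-01  3.560e+02]
[[ 1.3 -1.1 -1.1]
 [-0.1 -2.  -1.6]
 [ 0.1 -0.1 -0.8]
 [ 0.2  0.3 -0.1]
 [ 0.2  0.3 -0.1]
 [-1.3  0.1  0.9]
 [ 0.1  0.4  0.2]
 [ 0.   0.3  0.4]
 [-0.1  0.3  0.4]
 [-1.2  0.1  0.9]
 [-1.   0.1  0.9]]
```

arm_command(rot=[[-6.2,3,0],[-6.2,3,0],[-6.2,3,0],[-6.2,3,0],[-6.2,3,0]], slide=[[0,-12,5],[-1,-12,5],[-1,-12,3],[-1,-15,0],[-1,-15,0]], gripper=[40,40,40,40,40])

```text
clock: 5.7
eef_pos: [615.2, 241.5, 194.5]
tool_rot: [2.874, -0.006, -0.465]
force: [1.0, 0.0, -2.3]
width: 48.9
```

arm_command(rot=[[-6.2,3,0],[-6.2,3,0],[-6.2,3,0],[-6.2,3,0],[-6.2,3,0]], slide=[[-1,-15,0],[-1,-15,0],[-1,-15,0],[-1,-15,0],[-1,-15,0]], gripper=[40,40,40,40,40])

```text
clock: 6.12
eef_pos: [612.4, 169.4, 200.6]
tool_rot: [2.255, -0.021, -0.451]
force: [0.1, -0.3, -1.3]
width: 49.2
```

```bash
python3 - <<'E'
from plan import *
s,T,m,a=state(); print(m.round(1),a.round(3))
M,t=target(PSI,PEG+[0,0,65]); delta(M,t)
E
```

```text
[615.6 179.5 208.4] [ 0.048  0.05  -0.998]
t 6.1167 q [-0.76  1.15  0.59  0.96  0.08  1.77 -0.77] F [ 0.1 -0.3 -1.3] w 49.2
tcp [612.4 169.4 200.6] rot [-2.9  2.7  0.3] 4.0 slide [ -3.4 -89.9 -44.7] 100.4
```

arm_command(rot=[[-1.5,1.4,0],[-1,1,0],[0,0,0],[0,0,0],[0,0,0]], slide=[[-1,-25,-9],[-1,-25,-9],[-1,-25,-8],[0,-12,-8],[0,0,0]], gripper=[40,40,40,40,40])

```text
clock: 6.53
eef_pos: [606.9, 83.0, 153.3]
tool_rot: [2.184, 0.009, -0.442]
force: [-1.0, -0.7, -0.8]
width: 49.1
```

```bash
python3 - <<'E'
from plan import *
from cell import get_image,get_calibration; import cv2
s,T,m,a=state(); print(m.round(1),a.round(3))
M,t=target(PSI,PEG+[0,0,65]); delta(M,t)
for n in("scene","side","wrist"):
    p,d=get_image(n); cv2.imwrite(f"pics/{n}6.png",p[:,:,::-1]); np.savez(f"{n}6.npz",p=p,d=d)
    if n!="wrist":
        b=(250,130,450,280)
        cv2.imwrite(f"pics/{n}6z.png",cv2.resize(p[b[1]:b[3],b[0]:b[2]],None,fx=4,fy=4,interpolation=cv2.INTER_CUBIC)[:,:,::-1])
E
```

```text
[610.5  93.4 160.4] [-0.01  -0.001 -1.   ]
t 6.5333 q [-0.71  1.19  0.6   1.12  0.13  1.62 -0.73] F [-1.  -0.7 -0.8] w 49.1
tcp [606.9  83.  153.3] rot [ 0.1 -0.6 -0.2] 0.6 slide [ 2.1 -3.4  2.6] 4.7
```

View pics/scene6z.png

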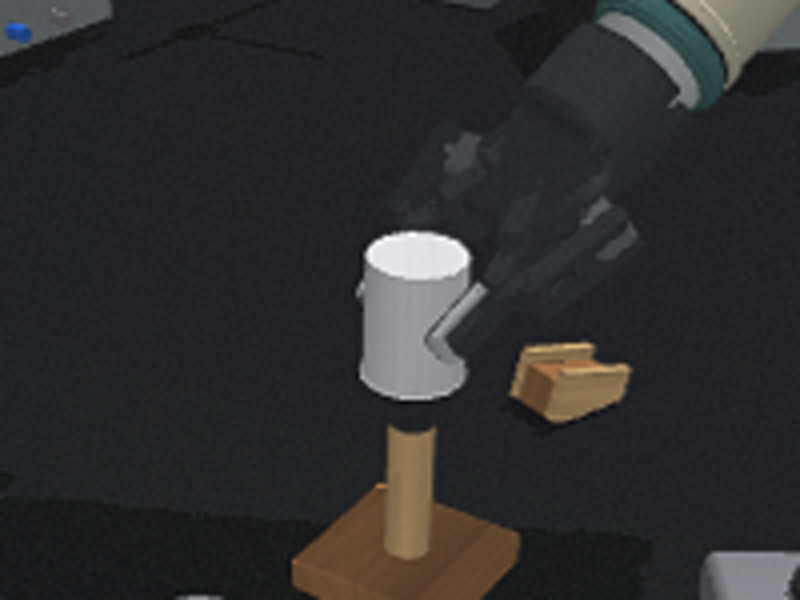

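View pics/side6z.png

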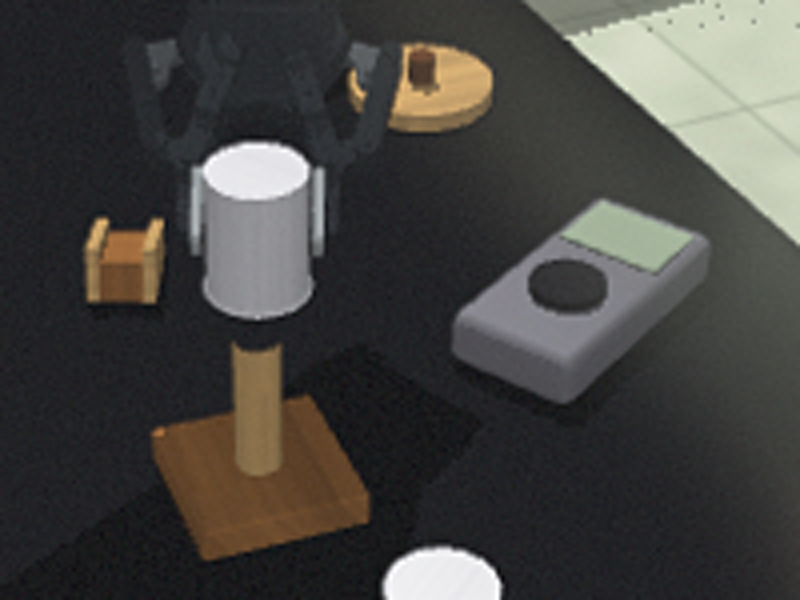

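View pics/wrist6.png

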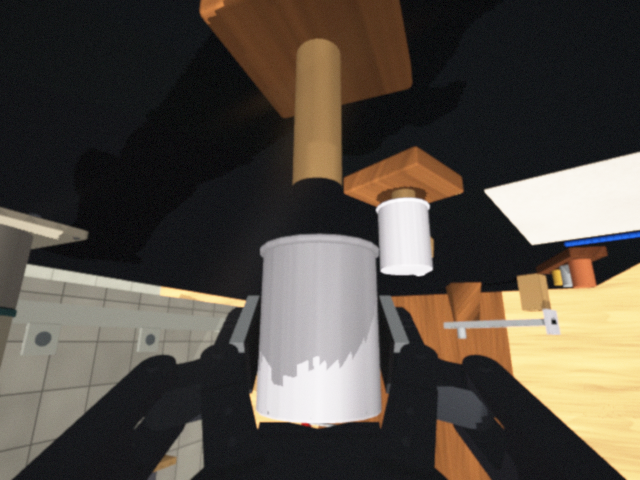

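The cup is mouth down and upright over the peg. In the scene zoom the cup is at u≈413 and the peg at 412; in the side zoom both are at ≈257; in the wrist view they are at 319 and 318. Next I check the remaining offset with both cameras.

```bash
python3 - <<'E'
from h import *
from plan import *
from cell import get_calibration
C={n:get_calibration(n) for n in("scene","side")}
s,T,m,a=state(); print(m.round(1))
A=[(354.3,194.2),(314.5,172.8)]
for (n,(u,v)) in zip(("scene","side"),A): print(n,plane(C[n],u,v,m[2]+33).round(1))
print('tri cup top',tri([(C['scene'],*A[0]),(C['side'],*A[1])]).round(1),'peg',tri([(C['scene'],352.9,236.2),(C['side'],314.2,215.8)]).round(1))
E
```

```text
[612.2  97.1 162.5]
scene [616.5  81.3 195.5]
side [614.2  92.5 195.5]
tri cup top [613.3  89.7 194. ] peg [612.2  92.   96.1]
```

arm_command(rot=[[0,0,0],[0,0,0],[0,0,0]], slide=[[-0.5,-3,-20],[0,0,-15],[0,0,0]], gripper=[40,40,40])

```text
clock: 6.93
eef_pos: [610.7, 89.1, 121.6]
tool_rot: [2.198, 0.003, -0.432]
force: [0.4, -0.1, -1.5]
width: 48.8
```

```bash
python3 - <<'E'
from plan import *
from cell import get_image,get_calibration; import cv2
s,T,m,a=state(); print(m.round(1),a.round(3))
M,t=target(PSI,PEG+[0,0,-29]); delta(M,t)
ims=[]
for n in("scene","side"):
    p,d=get_image(n); ims.append(cv2.resize(p[150:275,270:400],None,fx=3,fy=4,interpolation=cv2.INTER_CUBIC)[:,:,::-1])
cv2.imwrite("pics/pair7.png",np.hstack(ims)); print(state()[2].round(1))
E
```

```text
[614.1  99.5 128.8] [ 0.001  0.009 -1.   ]
t 6.9333 q [-0.71  1.22  0.59  1.11  0.11  1.58 -0.75] F [ 0.4 -0.1 -1.5] w 48.8
tcp [610.7  89.1 121.6] rot [-0.5  0.1 -0.8] 0.9 slide [ -1.7  -9.5 -59.7] 60.5
[614.9  99.  131.1]
```

View pics/pair7.png

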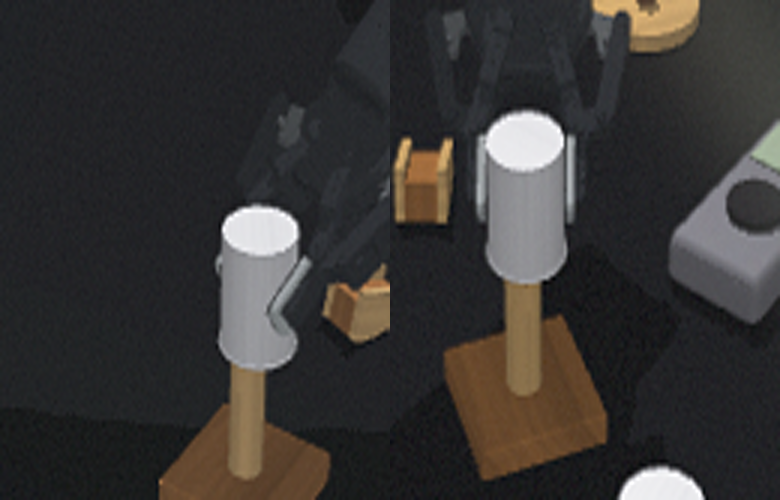

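The rim sits about 3 px right of the peg axis in the scene view (258 against 248 at 3x), so the cup is about 9 mm too far in +y. I correct that sideways before going further down.

arm_command(rot=[[0,0,0],[0,0,0]], slide=[[-2,-9,0],[0,0,0]], gripper=[40,40])

```text
clock: 7.2
eef_pos: [610.3, 79.8, 125.5]
tool_rot: [2.198, -0.001, -0.43]
force: [0.9, -0.7, 0.3]
width: 49.2
```

```bash
python3 - <<'E'
from plan import *
s,T,m,a=state(); print(m.round(1),a.round(3))
M,t=target(PSI,PEG+[0,0,-29]); delta(M,t)
E
```

```text
[613.7  90.2 132.8] [ 0.005  0.008 -1.   ]
t 7.2 q [-0.71  1.21  0.59  1.14  0.12  1.56 -0.75] F [ 0.9 -0.7  0.3] w 49.2
tcp [610.3  79.8 125.5] rot [-0.4  0.3 -0.9] 1.0 slide [ -1.4  -0.2 -63.7] 63.7
```

arm_command(rot=[[0,0,0],[0,0,0],[0,0,0]], slide=[[-1,-2,-15],[0,-2,-15],[0,0,0]], gripper=[40,40,40])

```text
clock: 7.45
eef_pos: [609.6, 76.1, 95.2]
tool_rot: [2.202, -0.003, -0.431]
force: [-0.7, 0.4, -1.7]
width: 49.2
```

```bash
python3 - <<'E'
from plan import *
from cell import get_image
import cv2
s,T,m,a=state(); print(m.round(1),a.round(3))
M,t=target(PSI,PEG+[0,0,-29]); delta(M,t)
ims=[]
for n in("scene","side"):
    p,d=get_image(n); ims.append(cv2.resize(p[150:275,270:400],None,fx=3,fy=4,interpolation=cv2.INTER_CUBIC)[:,:,::-1])
cv2.imwrite("pics/pair8.png",np.hstack(ims)); print(state()[2].round(1))
E
```

```text
[612.9  86.5 102.5] [ 0.008  0.01  -1.   ]
t 7.45 q [-0.7   1.24  0.58  1.14  0.11  1.52 -0.76] F [-0.7  0.4 -1.7] w 49.2
tcp [609.6  76.1  95.2] rot [-0.6  0.5 -0.8] 1.1 slide [ -0.6   3.5 -33.3] 33.5
[613.8  86.6 104.4]
```

View pics/pair8.png

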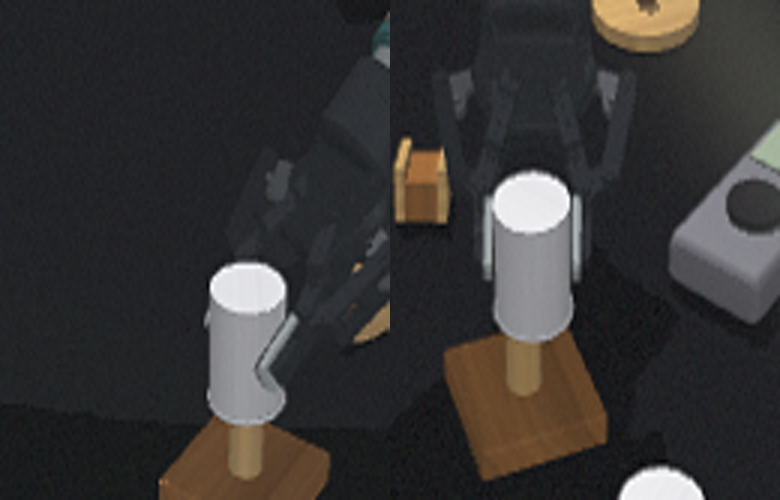

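The scene view is now aligned (246 and 246). In the side view the cup is 3 px right (533 against 524 at 3x), so together they ask for about (-3,+5) mm.

arm_command(rot=[[0.5,-0.3,0],[0,0,0],[0,0,0]], slide=[[-3,5,0],[0,-1,-12],[0,0,0]], gripper=[40,40,40])

```text
clock: 7.8
eef_pos: [608.0, 80.3, 84.5]
tool_rot: [2.214, -0.008, -0.429]
force: [-0.2, -0.8, -0.8]
width: 49.1
```

```bash
sed -i 's/^PEG=.*/PEG=np.array([610.5,92,98.])/' plan.py; python3 - <<'E'
from plan import *
from cell import get_image
import cv2
s,T,m,a=state(); print(m.round(1),a.round(3))
M,t=target(PSI,PEG+[0,0,-29]); delta(M,t)
ims=[]
for n in("scene","side"):
    p,d=get_image(n); ims.append(cv2.resize(p[150:275,270:400],None,fx=3,fy=4,interpolation=cv2.INTER_CUBIC)[:,:,::-1])
cv2.imwrite("pics/pair9.png",np.hstack(ims)); print(state()[2].round(1))
E
```

```text
[611.2  90.7  91.9] [ 0.018  0.019 -1.   ]
t 7.8 q [-0.71  1.25  0.58  1.15  0.1   1.5  -0.78] F [-0.2 -0.8 -0.8] w 49.1
tcp [608.   80.3  84.5] rot [-1.1  1.  -0.9] 1.7 slide [ -1.    1.2 -22.7] 22.7
[612.3  90.8  94.1]
```

View pics/pair9.png

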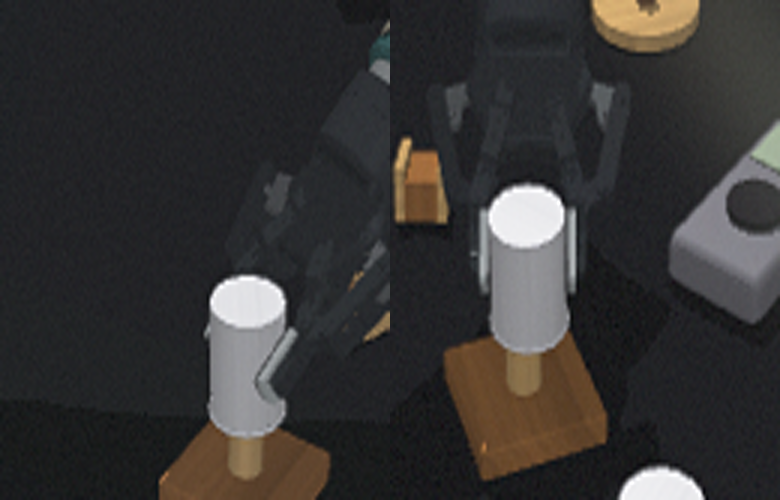

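arm_command(rot=[[-1,0.9,0],[0,0,0],[0,0,0]], slide=[[-2,0,-11],[0,0,-8],[0,0,0]], gripper=[40,40,40])

```text
clock: 8.15
eef_pos: [608.5, 80.2, 68.8]
tool_rot: [2.193, -0.006, -0.428]
force: [-0.6, -0.7, -0.3]
width: 48.9
```

```bash
python3 - <<'E'
from plan import *
s,T,m,a=state(); print(m.round(1),a.round(3))
M,t=target(PSI,PEG+[0,0,-29]); delta(M,t)
E
```

```text
[611.8  90.7  75.9] [ 0.008  0.    -1.   ]
t 8.15 q [-0.71  1.28  0.58  1.13  0.1   1.51 -0.79] F [-0.6 -0.7 -0.3] w 48.9
tcp [608.5  80.2  68.8] rot [-0.   0.4 -1. ] 1.1 slide [-1.6  1.3 -6.9] 7.2
```

arm_command(rot=[[0,0.4,0],[0,0,0],[0,0,0]], slide=[[-1,0.5,-3.5],[0,0,-2],[0,0,-1]], gripper=[40,40,40])

```text
clock: 8.4
eef_pos: [608.0, 80.4, 62.7]
tool_rot: [2.19, -0.001, -0.428]
force: [-0.0, -0.0, -1.5]
width: 48.7
```

arm_command(rot=[[0,0,0]], slide=[[0,0,-2]], gripper=[40])

```text
clock: 8.48
eef_pos: [608.1, 80.2, 61.7]
tool_rot: [2.189, -0.002, -0.428]
force: [-0.5, 4.6, 8.5]
width: 48.8
```

```bash
python3 - <<'E'
from plan import *
s,T,m,a=state(); print(m.round(1),a.round(3))
M,t=target(PSI,PEG+[0,0,-29]); delta(M,t)
E
```

```text
[611.4  90.7  68.8] [ 0.001 -0.001 -1.   ]
t 8.4833 q [-0.71  1.29  0.57  1.12  0.1   1.51 -0.79] F [-0.5  4.6  8.5] w 48.8
tcp [608.1  80.2  61.7] rot [ 0.1  0.1 -1. ] 1.0 slide [-1.1  1.4  0.2] 1.8
```

Contact: an upward force of 8.5 N with the cup's mid at 68.8 mm (69 expected). A quick look before letting go.

arm_command(rot=[[0,0,0]], slide=[[0,0,-0.5]], gripper=[40])

```text
clock: 8.57
eef_pos: [608.2, 80.2, 61.8]
tool_rot: [2.189, -0.002, -0.429]
force: [-0.5, 0.2, 0.4]
width: 49.1
```

```bash
python3 - <<'E'
from plan import *
from cell import get_image
import cv2
s,T,m,a=state(); print(m.round(1),a.round(3),s['force'].round(1))
ims=[]
for n in("scene","side"):
    p,d=get_image(n); ims.append(cv2.resize(p[165:290,270:400],None,fx=3,fy=4,interpolation=cv2.INTER_CUBIC)[:,:,::-1])
cv2.imwrite("pics/pair10.png",np.hstack(ims)); print(state()[2].round(1),telemetry.read_state()['force'])
E
```

```text
[611.5  90.7  68.9] [ 0.002 -0.002 -1.   ] [-0.5  0.2  0.4]
[611.5  90.7  68.9] [-1.52544985  0.66646643  1.07683538]
```

View pics/pair10.png

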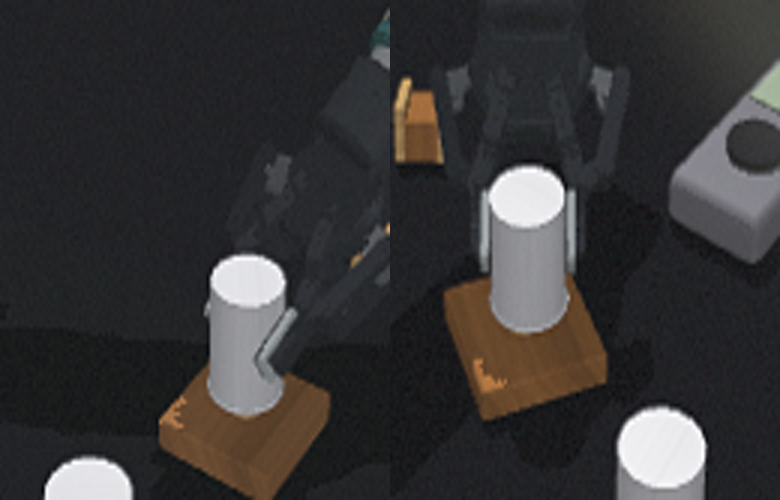

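arm_command(rot=[[0,0,0],[0,0,0]], slide=[[0,0,-1.5],[0,0,-1]], gripper=[40,40])

```text
clock: 8.83
eef_pos: [608.2, 80.1, 61.8]
tool_rot: [2.187, -0.003, -0.429]
force: [-2.0, 0.4, 3.0]
width: 49.0
```

The cup goes no lower than 61.8 mm at the TCP when pushed, so it is resting. Opening.

arm_command(rot=[[0,0,0],[0,0,0],[0,0,0],[0,0,0],[0,0,0]], slide=[[0,0,0],[0,0,0],[0,0,0],[0,0,0],[0,0,0]], gripper=[53,58,66,76,85])

```text
clock: 9.25
eef_pos: [608.7, 79.8, 60.9]
tool_rot: [2.188, -0.004, -0.429]
force: [0.1, -0.1, -0.5]
width: 84.5
```

arm_command(rot=[[0,0,0],[0,0,0],[0,0,0]], slide=[[0,0,0],[0,0,0],[0,0,0]], gripper=[85,85,85])

```text
clock: 9.5
eef_pos: [608.7, 79.6, 60.5]
tool_rot: [2.188, -0.004, -0.429]
force: [0.0, -0.2, -0.1]
width: 85.1
```

```bash
python3 - <<'E'
from plan import *
from cell import get_image
import cv2
s,T,m,a=state(); print(m.round(1),s['force'].round(1),T[:,2].round(3),T[:,0].round(3),s['width'])
for n in("side","wrist"):
    p,d=get_image(n); cv2.imwrite(f"pics/{n}11.png",p[:,:,::-1])
E
```

```text
[612.   90.1  67.6] [ 0.  -0.2 -0.1] [-0.337 -0.742 -0.579] [ 0.909 -0.416  0.004] 85.11568241713499
```

View pics/side11.png

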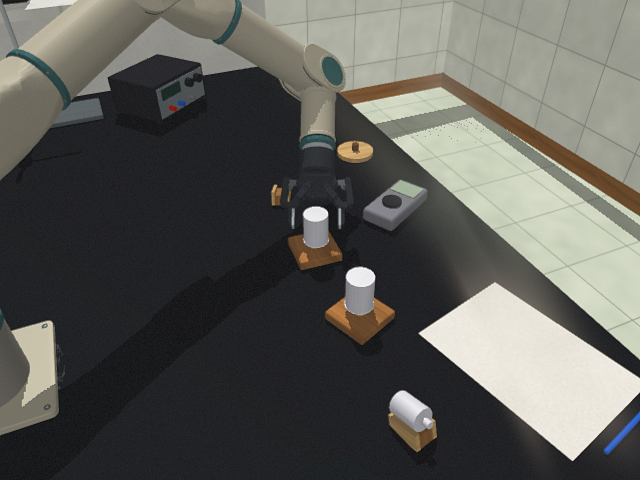

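View pics/wrist11.png

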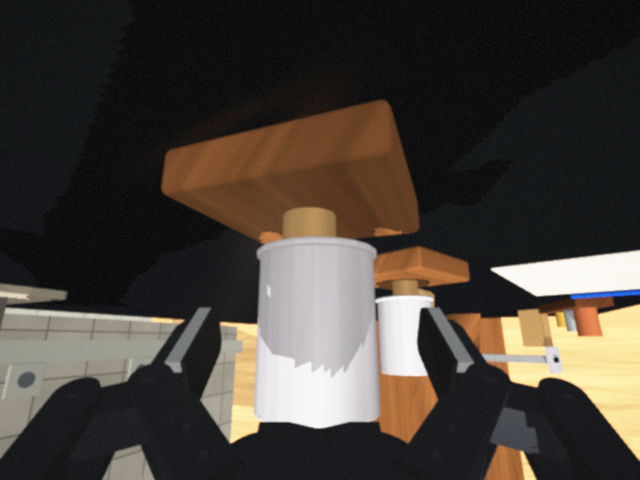

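The cup stands free on the peg between the open fingers (u≈318 in the wrist view), with bare peg showing below its rim. Backing out along the tool axis.

arm_command(rot=[[0,0,0],[0,0,0],[0,0,0],[0,0,0],[0,0,0]], slide=[[5,11,9],[9,19,15],[10,22,17],[10,22,17],[10,22,17]], gripper=[85,85,85,85,85])

```text
clock: 10.02
eef_pos: [648.4, 172.3, 136.4]
tool_rot: [2.176, 0.003, -0.439]
force: [1.6, -0.0, -0.1]
width: 84.8
```

arm_command(rot=[[0,0,0],[0,0,0],[0,0,0],[0,0,0]], slide=[[5,12,30],[0,0,30],[0,0,20],[0,0,0]], gripper=[85,85,85,85])

```text
clock: 10.35
eef_pos: [652.5, 189.4, 216.1]
tool_rot: [2.191, 0.004, -0.422]
force: [1.2, -0.0, 0.8]
width: 84.8
```

```bash
python3 - <<'E'
from plan import *
from h import *
from cell import get_image,get_calibration
import cv2
s=telemetry.read_state(); print(s['clock'],s['force'].round(1),s['eef_pos'].round(1),s['qpos'].round(2))
C={}
for n in("scene","side"):
    p,d=get_image(n); C[n]=(get_calibration(n),p,d); cv2.imwrite(f"pics/{n}12.png",p[:,:,::-1])
    p0=np.load(n+"0.npz")['p']
    for k,b in dict(hung=((280,278,320,325),(340,264,380,315)),slug=((172,375,222,440),(385,388,440,450))).items():
        a,t,e,g=b[n=="side"]
        cen=[]
        for q in(p0,p):
            hs=cv2.cvtColor(q[t:g,a:e],cv2.COLOR_RGB2HSV); m=((hs[...,1]<45)&(hs[...,2]>90)).astype(np.uint8); M=cv2.moments(m,True); cen.append((M['m10']/M['m00']+a,M['m01']/M['m00']+t,M['m00']))
        print(n,k,np.round(cen,1).tolist())
E
```

```text
10.35 [ 1.2 -0.   0.8] [652.5 189.4 216.1] [-0.75  1.31  0.84  0.66 -0.07  1.98 -0.6 ]
scene hung [[299.5, 302.0, 1250.0], [299.5, 302.0, 1250.0]]
scene slug [[197.8, 400.2, 1140.0], [197.8, 400.2, 1141.0]]
side hung [[359.5, 290.2, 1282.0], [359.5, 290.2, 1283.0]]
side slug [[411.0, 410.8, 1152.0], [411.0, 410.8, 1153.0]]
```

View pics/scene12.png

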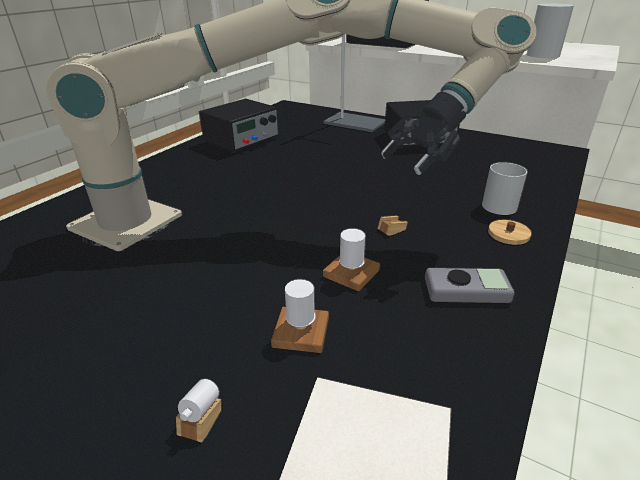

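View pics/side12.png

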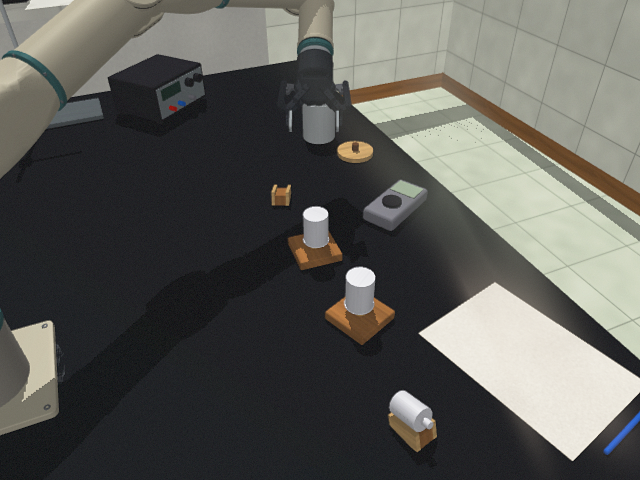

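The cup hangs upright on its peg and the bystanders have not moved. Joint 6 is at 1.98, the edge of its range, so I ease it back before handing in.

arm_command(rot=[[6,-3,0],[6,-3,0],[4,-2,0],[0,0,0]], slide=[[-4,5,0],[-4,5,0],[0,0,0],[0,0,0]], gripper=[85,85,85,85])

```text
clock: 10.78
eef_pos: [639.1, 197.8, 194.5]
tool_rot: [2.494, 0.011, -0.423]
force: [0.9, -0.9, 1.9]
width: 85.0
```

```bash
python3 - <<'E'
from cell import telemetry
s=telemetry.read_state(); print(s['clock'],s['force'].round(1),s['eef_pos'].round(1),s['qpos'].round(3),s['qd'].round(3))
E
```

```text
10.7833 [ 0.9 -0.9  1.9] [639.1 197.8 194.5] [-0.793  1.125  0.776  0.984 -0.191  1.645 -0.618] [-0.012  0.06  -0.033 -0.023 -0.011  0.04  -0.008]
```

```bash
python3 - <<'E'
from cell import telemetry, get_image, ctrl
import cv2
p,d=get_image("side"); cv2.imwrite("pics/side13.png",p[190:340,260:420,::-1].repeat(4,0).repeat(4,1))
print(ctrl.finish_job())
E
```

```text
the job is handed in; nothing more can be done
None
```

View pics/side13.png

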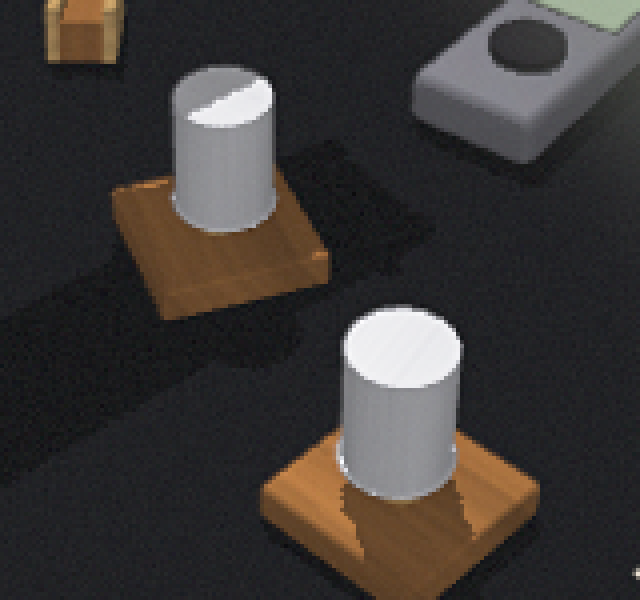

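The cup is hanging mouth down on the free peg, and I handed the job in at about 10.8 s. I gripped it across its sides, lifted and turned it, and lowered it onto the peg. I let go only once it was resting.

**Resting before release:** the upward force rose to 8.5 N with the cup's mid point at 68.8 mm, where 69 mm was expected. The next reading fell to about 0.4 N. I pushed again by 2.5 mm and the cup went no lower, with 3 N showing, so I took it as resting and opened.

**Last views:** the cup stands upright on its peg in the scene and side pictures, and the arm is clear of it. The hung cup and the slug sit at the same pixels as at the start.

**What disagreed or ran close:**
- My first estimate of the peg position was a few mm off, and the arm drifted sideways as it came down. The cup was about 9 mm off-centre at the peg's tip. I corrected it twice from the pictures, and no force showed until the floor touched.
- While backing away, joint 6 read 1.98, the very edge of its range. I moved it back to 1.65 before handing in. I can't rule out that it passed the limit by a hair.

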